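# Put the safe deadbolts back in their trays by length

### The arm

A 6-joint arm with a two-finger parallel gripper is mounted at the origin on the work surface. World frame = base frame: x ahead of the robot, y to its left, z up, the work surface at z = 0. Lengths are in m, angles in rad, forces in N, time in s.
With the tool pointing down it reaches from about 0.3 to 0.75 m from the base axis. Payload 8.5 kg.
Tool frame: the origin (TCP) lies at the very end of the fingers, on their centre line; the grasp point (between the pads) lies env.grasp_offset behind it (env.grasp_offset is the distance from the TCP to the grasp point, in m); y points along the fingers, z is the direction in which the jaws open and shut, and the axes are right-handed (so a half turn about y gives the same grasp; the last joint's range is limited). The gripper opens to 85 mm and grips with 20 to 120 N. Pads are 22 mm wide; open, the fingers measure 114 mm over their backs; the gripper's body (76 mm by 85 mm) begins 54 mm behind the grasp point. The pads swing forward as they close: fully open they stand 13 mm farther back than shut.
Start: joints at [1.027, 0.381, 1.297, -0, 1.464, -0.215], TCP at [0.178, 0.521, 0.231] pointing down, gripper open.
Joint ranges: [-3.11, 3.11], [-0.89, 2.33], [0.22, 2.48], [-1.42, 4.56], [0.17, 2.85], [-2.88, 2.88]. Speed limits (rad/s): [2.39, 2.39, 3.14, 3.14, 3.14, 3.14].

### API

Orientations are given as [roll, pitch, yaw] about the fixed x, y, z axes, in that order (R = Rz(yaw) Ry(pitch) Rx(roll)).
In Python, from cell import sensors, camera, calibration, ticket, env gives the robot as it stands.
- The arm moves only by the tool play_rows, never from a script. Its argument "targets" is a list of rows, each a list of 7 numbers: the shift along the tool's x, y, z in m, then the turn, a rotation vector about the tool's x, y, z in degrees, then the gripper command: -1 is shut, 1 is fully open, values between are in proportion. In form: [[dx, dy, dz, wx, wy, wz, grip], ...]. A call has 1 to 20 rows; each row shifts and turns the commanded pose from where the row before left it, along the tool's axes as they then stand; what a row does not reach is not made up. A row lasts 1/10 s, in which the tool goes at most 50 mm and 8.59 degrees, less where a joint would pass 70% of its speed; a pose out of reach is approached as far as the arm can. A call is refused whole if a number of a shift passes 0.05 or a number of a turn 8.59, either way. A call with a gripper value outside its range is refused whole. The fingers move at their own pace and stop on an object; "force" is the grip in N (left out, the last holds). Time passes only in rows, so rows that do not move let the fingers close. It gives the time, the measured TCP pose, the force and the opening at its end, in the units of the state.
- sensors.read_state(): the state, without advancing time (a new reading comes with each control period).
- camera(name): name is "scene" or "side" or "wrist"; returns the picture (400x640x3 uint8, red, green, blue); there is no depth.
- calibration(name): a dict with "vertical_fov" (degrees; the focal length in pixels is half the picture's height over the tangent of half this angle, whatever the lens; pixels are square), "cx", "cy" (the principal point, pixels), "rvec" (rotation vector, rad) and "tvec" (3), from world to camera coordinates, as OpenCV has them. Camera axes: x right, y down, z forward; pixel columns grow to the right and rows downward; lengths in m; the calibration is good to about 2 mm. A picture is of the moment at which its call begins: read the wrist's pose just before it. calibration takes no time and is no camera call; for the wrist camera it gives the pose at the moment of the call.
- ticket.hand_in(): hands the job in, once; it reports no verdict.
The state is a dict: "time": time; "joint_pos": joint angles; "joint_velocities": joint speeds; "joint_efforts": joint torques, N m; "position": TCP position; "orientation": TCP orientation; "force": force on the tool from outside, world axes, zero at the start; "wrist_torque": the same for the moment, N m; "gripper_width": opening from 0.0 (shut) to 1.0 (fully open).
Only numpy, scipy, OpenCV 4.12 (cv2) and the standard library are available. Lean on these libraries where they do the work, as an engineer would, in place of code of your own. Each camera call takes 0.05 s, during which the arm holds its last target.

### The job

Pick out the three silver deadbolts from the parts lying about and put each in the shallow black-rimmed tray of its own length: the shortest in the shortest tray, the middle one in the middle tray, the longest in the longest tray. Lay each one lengthwise and flat on its tray's floor, pin hole upward and the nose pointing either way, setting it down gently rather than dropping it. Leave all the other parts where they lie.

Things in the scene. Friction and masses are not known exactly. Their poses are not given: they have to be found in the camera images.
- bolt_short: The shortest of the three loose deadbolts: a solid silver steel bar 48 mm long, 24 mm wide, 24 mm high, nose end rounded off in plan (radius 12 mm), a black pin hole 10 mm across seen on top near the square tail. Weighs about 213 g (may be a fifth more or less), lies flat. Origin: centre of its underside, mid length; x along its length towards the nose, y across, z up.
- bolt_medium: The middle of the three loose deadbolts: a solid silver steel bar 70 mm long, 24 mm wide, 24 mm high, nose end rounded off in plan (radius 12 mm), a black pin hole 10 mm across seen on top near the square tail. Weighs about 310 g (may be a fifth more or less), lies flat. Origin: centre of its underside, mid length; x along its length towards the nose, y across, z up.
- bolt_long: The longest of the three loose deadbolts: a solid silver steel bar 92 mm long, 24 mm wide, 24 mm high, nose end rounded off in plan (radius 12 mm), a black pin hole 10 mm across seen on top near the square tail. Weighs about 408 g (may be a fifth more or less), lies flat. Origin: centre of its underside, mid length; x along its length towards the nose, y across, z up.
- tray_short: The shortest of the three shallow plastic trays with black walls, fixed to the bench, home of the shortest deadbolt: inside 70 mm long and 46 mm wide, pale grey floor 3 mm thick, walls 3 mm thick with the rim 9 mm above the bench. Outside 76 x 52 mm. Origin: centre of its underside on the bench; x along its length, y across, z up.
- tray_medium: The middle of the three shallow plastic trays with black walls, fixed to the bench, home of the middle deadbolt: inside 92 mm long and 46 mm wide, pale grey floor 3 mm thick, walls 3 mm thick with the rim 9 mm above the bench. Outside 98 x 52 mm. Origin: centre of its underside on the bench; x along its length, y across, z up.
- tray_long: The longest of the three shallow plastic trays with black walls, fixed to the bench, home of the longest deadbolt: inside 114 mm long and 46 mm wide, pale grey floor 3 mm thick, walls 3 mm thick with the rim 9 mm above the bench. Outside 120 x 52 mm. Origin: centre of its underside on the bench; x along its length, y across, z up.
- foot_pad: Bystander: round black rubber foot pad, 42 mm across, 11 mm high, loose. Origin: centre of its underside.
- keycap_frame: Bystander: teal plastic keycap frame, open grid 76 x 51 mm, 8 mm high, loose. Origin: centre of its underside; x along its length.
- ground_lug: Bystander: copper grounding lug, a 24 x 22 mm tongue with a hole and a 12 mm barrel, 54 mm long in all, 12 mm high, loose. Origin: about mid length at the underside; x along the barrel.
- strike_plate: Bystander: flat silver steel strike plate 78 x 30 mm, 4 mm thick, with an oblong opening; not a deadbolt; loose. Origin: centre of its underside; x along its length.
There are look-alikes about, which are no part of the job. What is shaped like the bolt_long but blue is not meant.

How it is judged:
By the outcome, as a careful person would: the job done as asked, in the order asked, and still so for the second after the job is handed in, with the robot touching nothing.
It also fails if it takes over 80 s, if anything falls off the work surface, if the arm or the gripper's body presses on something with over 40 N, if the wrist force passes 120 N, or if a joint passes its speed limit or range.

## Working session

There is one attempt and no reset: what is moved stays moved. The work goes in short steps, Python scripts to look and compute and a tool call to move; the robot and the scene stay as the last step left them, time stands still between calls to the robot, and variables do not carry over. Pictures are saved under pics/ and viewed, and the job is handed in when it is done.

Besides the shell and the picture viewer there is one more tool, called after "Emit:" by a JSON object that holds its "name" and its "arguments". play_rows: Moves the arm, as the interface text tells. Its arguments: {"type":"object","properties":{"targets":{"type":"array","items":{"type":"array","items":{"type":"number"}}},"force":{"type":"number"}},"required":["targets"]}

```bash
ls; mkdir -p pics; python3 - <<'E'
from cell import sensors,camera,calibration,env
import cv2
print(sensors.read_state()); print(env.grasp_offset)
for n in ["scene","side","wrist"]:
    print(n,calibration(n)); cv2.imwrite(f"pics/{n}0.png",camera(n)[:,:,::-1])
E
```

```text
pics
{'time': 0.0, 'joint_pos': array([ 1.02673838e+00,  3.81181506e-01,  1.29830239e+00,  3.66582998e-05,
        1.46358146e+00, -2.15299213e-01]), 'joint_velocities': array([-1.23252433e-05,  1.48646465e-04, -1.58851368e-03, -2.08928164e-03,
        8.11363858e-04,  6.05752448e-04]), 'joint_efforts': array([-1.70125055e-03, -4.48464417e+01, -2.31273079e+01, -2.33812070e-04,
        4.91895524e-03,  9.33358223e-06]), 'position': array([0.17740906, 0.52027995, 0.23070552]), 'orientation': array([-1.57222724e+00,  3.50227830e-04, -3.28762930e-01]), 'force': array([ 0.3340287 ,  0.43363102, -0.62731434]), 'wrist_torque': array([0.0295974 , 0.02688458, 0.01587812]), 'gripper_width': 1.000169841735202}
0.0187
scene {'vertical_fov': 53.69867705199634, 'cx': 320.73157562025295, 'cy': 203.94896308879328, 'rvec': array([ 1.12444675,  2.61840833, -0.70774816]), 'tvec': array([ 0.38050694, -0.34193094,  1.32396306])}
side {'vertical_fov': 47.33168864390023, 'cx': 321.1801770468207, 'cy': 200.119034017874, 'rvec': array([ 2.4190029 , -0.56462155,  0.1812951 ]), 'tvec': array([-0.50908712,  0.2347837 ,  0.91182506])}
wrist {'vertical_fov': 65.36715917308456, 'cx': 321.58129058794833, 'cy': 195.352933405641, 'rvec': array([-2.34414079, -1.67739991, -0.25667719]), 'tvec': array([-0.55075553, -0.03914482,  0.37959216])}
```

View pics/scene0.png

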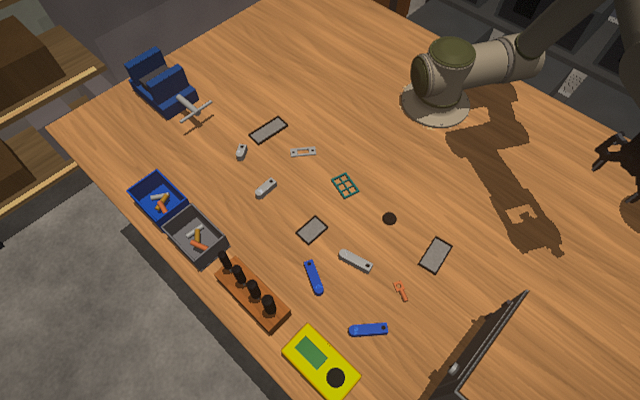

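View pics/side0.png

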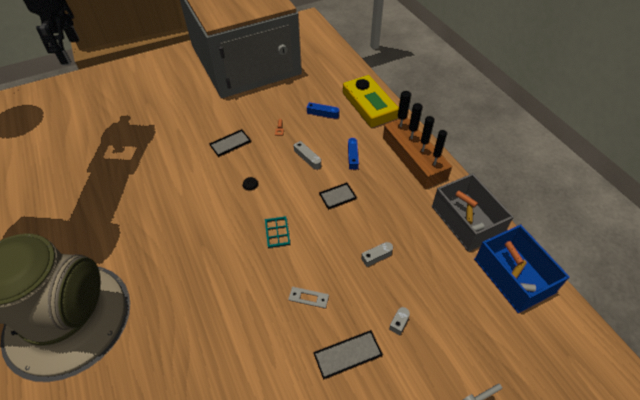

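View pics/wrist0.png

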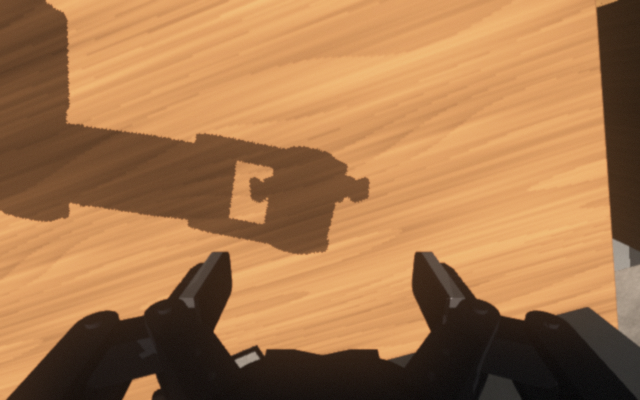

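The scene view shows silver bolts at (241,151) short, (265,187) medium and (355,261) long. Trays are at (268,130), (312,230) and (435,255), and the blue bolts are decoys. Next I'll check the tray sizes and zoom in.

```bash
cat > h.py <<'E'
import numpy as np,cv2
from cell import sensors,camera,calibration,env
def K(c): 
    f=200/np.tan(np.radians(c['vertical_fov']/2)); return np.array([[f,0,c['cx']],[0,f,c['cy']],[0,0,1]])
def ray(c,uv,z):
    R=cv2.Rodrigues(np.array(c['rvec']))[0]; t=np.array(c['tvec']); o=-R.T@t
    uv=np.atleast_2d(uv).astype(float)
    d=(R.T@(np.linalg.inv(K(c))@np.c_[uv,np.ones(len(uv))].T)).T
    return o+d*((z-o[2])/d[:,2])[:,None]
def proj(c,P):
    return cv2.projectPoints(np.atleast_2d(P).astype(float),np.array(c['rvec']),np.array(c['tvec']),K(c),None)[0][:,0]
E
python3 - <<'E'
from h import *
for n in ["scene","side"]:
    im=cv2.imread(f"pics/{n}0.png"); c=calibration(n)
    hsv=cv2.cvtColor(im,cv2.COLOR_BGR2HSV)
    m=((hsv[...,1]<70)).astype(np.uint8)
    N,L,S,C=cv2.connectedComponentsWithStats(m)
    for i in range(1,N):
        if not 60<S[i,4]<4000: continue
        cnt=cv2.findContours((L==i).astype(np.uint8),0,2)[0][0]
        P=ray(c,cnt[:,0],0.009)
        if not (0.2<P[:,0].mean()<0.9): continue
        r=cv2.minAreaRect((P[:,:2]*1000).astype(np.float32))
        print(n,C[i].round(),S[i,4],np.round(r[0],1),np.round(r[1],1),round(r[2],1))
a=cv2.imread("pics/scene0.png"); b=cv2.imread("pics/side0.png")
cv2.imwrite("pics/z1.png",cv2.resize(a[105:305,215:465],(750,600),interpolation=0))
cv2.imwrite("pics/z2.png",cv2.resize(b[120:390,200:450],(555,600),interpolation=0))
E
```

```text
scene [152.  75.] 215 [ 583.1 -780.8] [152.7  73.8] 29.6
scene [181.  87.] 64 [ 549.1 -669.7] [36.9 63.5] 85.8
scene [185. 106.] 502 [ 592.7 -589.8] [128.4 167.8] 80.2
scene [268. 130.] 392 [ 469.9 -309.3] [ 45.7 112.6] 84.9
scene [241. 152.] 138 [ 587.4 -304.2] [61.4 30.2] 33.9
scene [303. 151.] 167 [ 455.2 -168.6] [31.7 76.8] 50.7
scene [265. 188.] 244 [ 625.5 -153.7] [76.1 34.4] 1.4
scene [158. 196.] 72 [ 850.4 -352. ] [17.7 53.2] 56.1
scene [195. 236.] 2261 [ 855. -174.] [110.1 195. ] 0.6
scene [311. 230.] 403 [628.3  37.2] [47.  71.3] 88.1
scene [435. 255.] 595 [457.5 324.5] [91.7 48.9] 7.7
scene [355. 260.] 387 [615.  180.5] [31.4 92.5] 13.5
scene [476. 360.] 588 [565.2 554.4] [ 57.4 371.4] 84.8
scene [481. 345.] 288 [566.2 531.8] [ 20.1 275. ] 88.8
scene [454. 369.] 105 [658.5 517.9] [16.4 30.6] 87.9
side [230. 142.] 471 [453.9 315.5] [94.1 50. ] 7.8
side [307. 155.] 357 [617.7 183.4] [ 34.2 105.9] 14.3
side [250. 183.] 104 [451.7 159.8] [32.4 29.3] 69.0
side [337. 195.] 489 [624.7  30.7] [49.2 72.3] 88.7
side [377. 253.] 426 [ 629.2 -150.5] [75.9 32.7] 2.6
side [529. 287.] 80 [ 863.4 -357.5] [15.1 27.7] 55.3
side [308. 297.] 399 [ 450.7 -177.9] [29.8 77.1] 50.4
side [399. 320.] 325 [ 590.5 -301.1] [55.  25.3] 33.4
side [347. 354.] 1646 [ 467.4 -315. ] [ 50.2 116. ] 85.0
side [485. 393.] 209 [ 647.5 -484.6] [13.6 74.2] 83.6
```

View pics/z1.png

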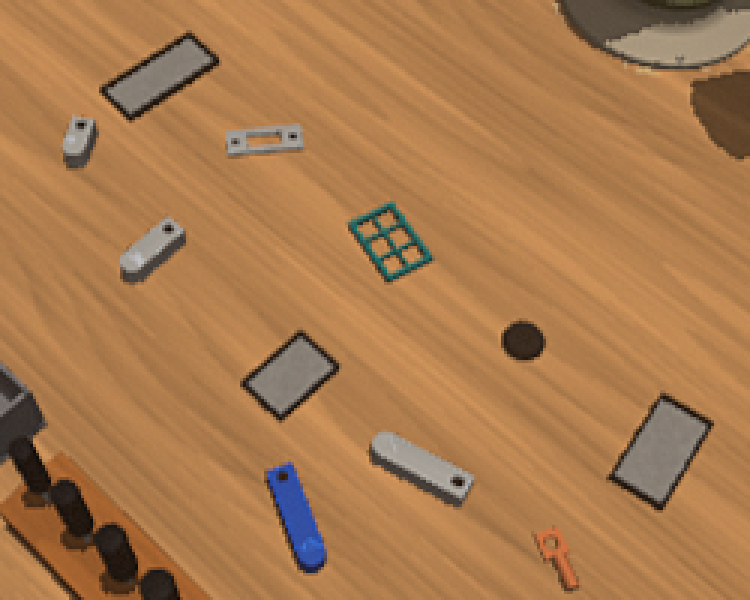

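View pics/z2.png

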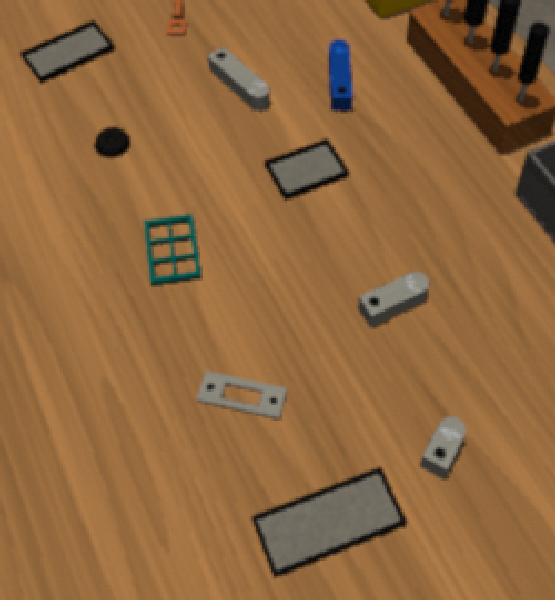

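```bash
python3 - <<'E'
from h import *
for n,bl,tr in [("scene",[(241,151),(265,187),(355,261)],[(311,230),(435,255),(268,130)]),("side",[(399,320),(377,253),(307,155)],[(337,195),(230,142),(347,354)])]:
    im=cv2.imread(f"pics/{n}0.png"); c=calibration(n)
    hsv=cv2.cvtColor(im,cv2.COLOR_BGR2HSV)
    for k,(u,v) in zip("SML",tr):
        sat=hsv[...,1].astype(int)
        m=((sat<70)|(hsv[...,2]<75)).astype(np.uint8)
        N,L,S,C=cv2.connectedComponentsWithStats(m)
        cnt=cv2.findContours((L==L[v,u]).astype(np.uint8),0,1)[0][0]
        r=cv2.minAreaRect((ray(c,cnt[:,0],0.008)[:,:2]*1000).astype(np.float32))
        print(n,"tray",k,np.round(r[0],1),np.round(r[1],1),round(r[2],1))
    for k,(u,v) in zip("SML",bl):
        w=hsv[v-25:v+25,u-25:u+25]
        g=w[...,2][w[...,1]<60]
        t,_=cv2.threshold(g.reshape(-1,1).copy(),0,255,cv2.THRESH_OTSU)
        m=((hsv[...,1]<60)&(hsv[...,2]>max(t,110))).astype(np.uint8)
        m=cv2.morphologyEx(m,cv2.MORPH_CLOSE,np.ones((3,3)))
        N,L,S,C=cv2.connectedComponentsWithStats(m)
        ids=np.unique(L[v-4:v+5,u-4:u+5]); ids=ids[ids>0]; i=max(ids,key=lambda j:S[j,4])
        cnt=cv2.findContours((L==i).astype(np.uint8),0,1)[0][0]
        r=cv2.minAreaRect((ray(c,cnt[:,0],0.024)[:,:2]*1000).astype(np.float32))
        h=((L!=i)&(hsv[...,2]<70)).astype(np.uint8)
        print(n,"bolt",k,t,np.round(r[0],1),np.round(r[1],1),round(r[2],1))
E
```

```text
scene tray S [628.2  37.5] [52.7 76.5] 88.4
scene tray M [457.4 323.9] [99.8 50.8] 8.1
scene tray L [ 469.9 -308.3] [ 55.2 120.8] 84.9
scene bolt S 112.0 [ 589.5 -299.8] [46.1 22.9] 32.2
scene bolt M 119.0 [ 627.2 -150.1] [67.7 23.9] 0.6
scene bolt L 106.0 [617.1 182.6] [24.1 90.4] 13.3
side tray S [625.1  31.1] [56.6 76.7] 88.6
side tray M [454.1 316.6] [98.3 58.8] 8.1
side tray L [ 467.7 -314.9] [ 54.3 119.4] 84.8
side bolt S 100.0 [ 588.5 -303.2] [45.9 22.6] 33.4
side bolt M 98.0 [ 626.4 -153.7] [68.  23.2] 1.5
side bolt L 98.0 [615.2 178.5] [21.9 89.2] 13.6
```

```bash
cat > d.py <<'E'
import sys
from h import *
from scipy.spatial.transform import Rotation as Ro
x,y,z,yaw=map(float,sys.argv[1:5])
s=sensors.read_state(); R=Ro.from_euler('xyz',s['orientation'])
T=Ro.from_euler('xyz',[-90,0,yaw],degrees=True)
w=(R.inv()*T).as_rotvec(degrees=True)
p=np.array([x,y,z])-s['position']*1000
print("t",round(s['time'],2),"pos",(s['position']*1000).round(1),"eul",np.degrees(s['orientation']).round(2),"w",round(s['gripper_width'],3),"F",s['force'].round(1))
print("turn",w.round(2),"shift in tool now",R.inv().apply(p).round(1),"shift after turn",T.inv().apply(p).round(1))
E
python3 d.py 589 -301.5 200 33
```

```text
t 0.15 pos [177.5 520.4 230.9] eul [-9.006e+01  1.000e-02 -1.884e+01] w 0.999 F [0.1 0.7 0.5]
turn [ 5.000e-02 -5.184e+01 -4.000e-02] shift in tool now [ 654.9   31.4 -644.9] shift after turn [-102.5   30.9 -913.4]
```

Emit:
{"name": "play_rows", "arguments": {"targets": [[0, 0, 0, 0, -7.4, 0, 1], [0, 0, 0, 0, -7.4, 0, 1], [0, 0, 0, 0, -7.4, 0, 1], [0, 0, 0, 0, -7.4, 0, 1], [0, 0, 0, 0, -7.4, 0, 1], [0, 0, 0, 0, -7.4, 0, 1], [0, 0, 0, 0, -7.4, 0, 1]], "force": 60}}

```text
time: 0.85
position: [0.1775, 0.5204, 0.2311]
orientation: [-1.571, 0.001, 0.581]
force: [0.2, -0.6, 0.1]
gripper_width: 1.0
```

Emit:
{"name": "play_rows", "arguments": {"targets": [[-0.005, 0.0015, -0.0457, 0, 0, 0, 1], [-0.005, 0.0015, -0.0457, 0, 0, 0, 1], [-0.005, 0.0015, -0.0457, 0, 0, 0, 1], [-0.005, 0.0015, -0.0457, 0, 0, 0, 1], [-0.005, 0.0015, -0.0457, 0, 0, 0, 1], [-0.005, 0.0015, -0.0457, 0, 0, 0, 1], [-0.005, 0.0015, -0.0457, 0, 0, 0, 1], [-0.005, 0.0015, -0.0457, 0, 0, 0, 1], [-0.005, 0.0015, -0.0457, 0, 0, 0, 1], [-0.005, 0.0015, -0.0457, 0, 0, 0, 1], [-0.005, 0.0015, -0.0457, 0, 0, 0, 1], [-0.005, 0.0015, -0.0457, 0, 0, 0, 1], [-0.005, 0.0015, -0.0457, 0, 0, 0, 1], [-0.005, 0.0015, -0.0457, 0, 0, 0, 1], [-0.005, 0.0015, -0.0457, 0, 0, 0, 1], [-0.005, 0.0015, -0.0457, 0, 0, 0, 1], [-0.005, 0.0015, -0.0457, 0, 0, 0, 1], [-0.005, 0.0015, -0.0457, 0, 0, 0, 1], [-0.005, 0.0015, -0.0457, 0, 0, 0, 1], [0, 0, 0, 0, 0, 0, 1]]}}

```text
time: 2.85
position: [0.5711, -0.2643, 0.2007]
orientation: [-1.57, 0.001, 0.571]
force: [-0.7, 0.6, -0.9]
gripper_width: 0.996
```

```bash
python3 d.py 589 -301.5 200 33; python3 - <<'E'
from h import *
cv2.imwrite("pics/w1.png",camera("wrist")[:,:,::-1])
c=calibration("wrist")
for x,y,a in [(.589,-.3015,33)]:
    print(proj(c,[x,y,.024]))
E
```

```text
t 2.85 pos [ 571.1 -264.3  200.7] eul [-8.997e+01  6.000e-02  3.274e+01] w 0.996 F [-0.7  0.6 -0.9]
turn [-0.03 -0.26 -0.06] shift in tool now [ -5.1   0.7 -41. ] shift after turn [ -5.3   0.7 -41. ]
[[279.11212601 167.21382555]]
```

View pics/w1.png

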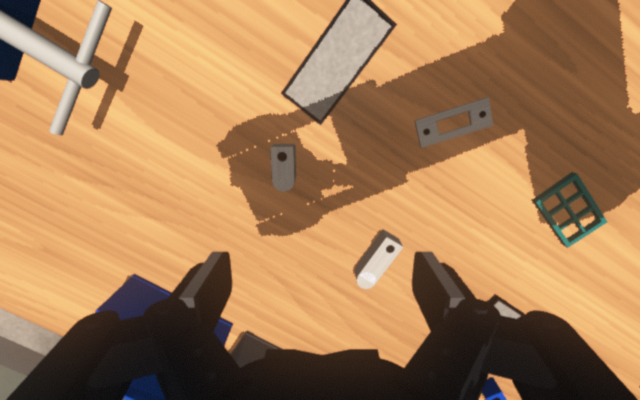

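Wrist view: the short bolt sits at about (283,168), nose down, where (279,167) was predicted. The long tray is at (339,60) and the medium bolt at (379,260). I'll refine these by ray.

```bash
python3 - <<'E'
from h import *
im=cv2.imread("pics/w1.png"); c=calibration("wrist")
cv2.imwrite("pics/w1z.png",cv2.resize(im[100:300,220:420],(600,600),interpolation=0))
print((ray(c,[(283,145),(283,191)],.024)*1000).round(1))
print("tray L",(ray(c,[(360,-5),(395,24),(321,122),(283,93)],.009)*1000).round(1))
print("M",(ray(c,[(367,288),(393,237)],.024)*1000).round(1))
E
```

```text
[[ 566.9 -309.9   24. ]
 [ 609.1 -284.8   24. ]]
tray L [[ 409.9 -321.3    9. ]
 [ 411.6 -279.1    9. ]
 [ 527.4 -289.1    9. ]
 [ 524.1 -337.3    9. ]]
M [[ 658.6 -139.6   24. ]
 [ 588.6 -153.4   24. ]]
```

View pics/w1z.png

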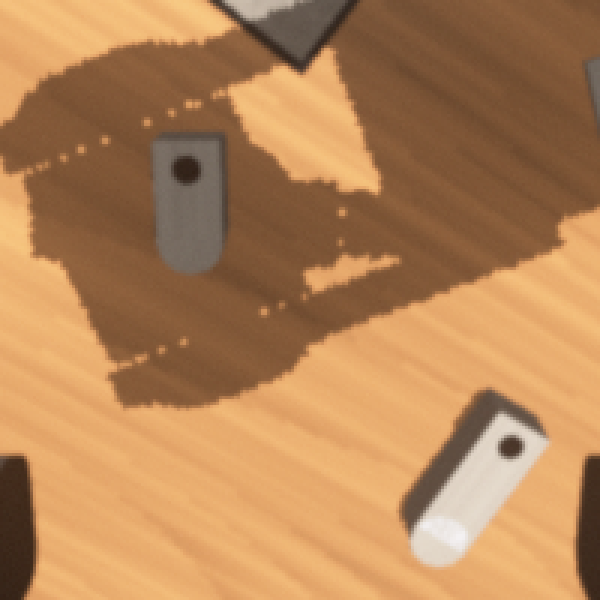

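Emit:
{"name": "play_rows", "arguments": {"targets": [[-0.002, 0.03, -0.02, 0, -0.2, 0, 1], [-0.002, 0.03, -0.0186, 0, 0, 0, 1], [0, 0.03, 0, 0, 0, 0, 1], [0, 0.03, 0, 0, 0, 0, 1], [0, 0, 0, 0, 0, 0, 1], [0, 0, 0, 0, 0, 0, 1]]}}

```text
time: 3.5
position: [0.5881, -0.2935, 0.0838]
orientation: [-1.571, -0.0, 0.58]
force: [0.1, -0.2, 1.0]
gripper_width: 0.998
```

```bash
python3 d.py 588.5 -299 7 33; python3 - <<'E'
from h import *
cv2.imwrite("pics/w2.png",camera("wrist")[:,:,::-1])
c=calibration("wrist")
s=sensors.read_state(); print(proj(c,[s['position'],[.5885,-.299,.024]]))
E
```

```text
t 3.5 pos [ 588.1 -293.5   83.8] eul [-9.00e+01 -1.00e-02  3.32e+01] w 0.998 F [ 0.1 -0.2  1. ]
turn [0.   0.2  0.01] shift in tool now [-2.7 76.8 -4.8] shift after turn [-2.7 76.8 -4.8]
[[320.50295419 252.96245151]
 [315.02223304 207.39795592]]
```

View pics/w2.png

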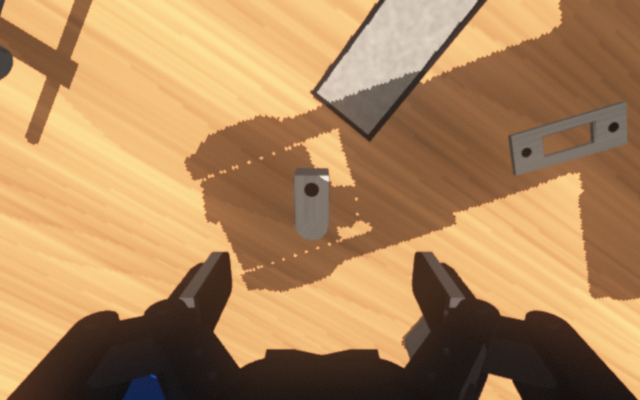

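The bolt is at (312,207), where (315,207) was predicted, so the position holds. Next: descend, close and lift.

Emit:
{"name": "play_rows", "arguments": {"targets": [[-0.0027, 0.02, -0.007, 0, 0, 0, 1], [0, 0.02, 0, 0, 0, 0, 1], [0, 0.02, 0, 0, 0, 0, 1], [0, 0.01, 0, 0, 0, 0, 1], [0, 0.0068, 0, 0, 0, 0, 1], [0, 0, 0, 0, 0, 0, 1], [0, 0, 0, 0, 0, 0, 0], [0, 0, 0, 0, 0, 0, -0.5], [0, 0, 0, 0, 0, 0, -1], [0, 0, 0, 0, 0, 0, -1], [0, 0, 0, 0, 0, 0, -1], [0, 0, 0, 0, 0, 0, -1], [0, 0, 0, 0, 0, 0, -1], [0, 0, 0, 0, 0, 0, -1]]}}

```text
time: 4.95
position: [0.5898, -0.3017, 0.0066]
orientation: [-1.572, -0.0, 0.579]
force: [-0.9, 0.8, 5.8]
gripper_width: 0.268
```

```bash
python3 d.py 588.5 -299 7 33; python3 - <<'E'
from h import *
cv2.imwrite("pics/w3.png",camera("wrist")[:,:,::-1])
E
```

```text
t 4.95 pos [ 589.8 -301.7    6.6] eul [-9.005e+01 -2.000e-02  3.316e+01] w 0.268 F [-0.9  0.8  5.8]
turn [0.05 0.16 0.02] shift in tool now [ 0.4 -0.4  3. ] shift after turn [ 0.4 -0.4  3. ]
```

View pics/w3.png

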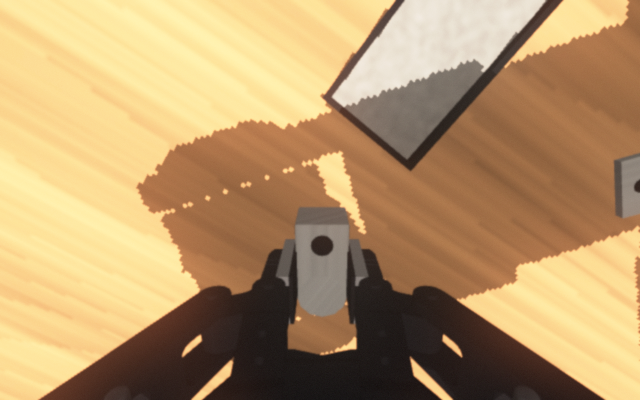

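Emit:
{"name": "play_rows", "arguments": {"targets": [[0, -0.005, 0, 0, 0, 0, -1], [0, -0.015, 0, 0, 0, 0, -1], [0, -0.025, 0, 0, 0, 0, -1], [0, -0.025, 0, 0, 0, 0, -1], [0, -0.02, 0, 0, 0, 0, -1], [0, 0, 0, 0, 7, 0, -1], [0, 0, 0, 0, 7, 0, -1], [0, 0, 0, 0, 7, 0, -1], [0, 0, 0, 0, 7, 0, -1], [0, 0, 0, 0, 6.6, 0, -1], [0, 0, 0, 0, 0, 0, -1]]}}

```text
time: 6.1
position: [0.5895, -0.3015, 0.0967]
orientation: [-1.571, -0.0, -0.026]
force: [0.2, -1.5, -1.2]
gripper_width: 0.262
```

```bash
python3 d.py 626.5 34.5 97 -1.5
```

```text
t 6.1 pos [ 589.5 -301.5   96.7] eul [-9.0e+01 -1.0e-02 -1.5e+00] w 0.262 F [ 0.2 -1.5 -1.2]
turn [0.   0.   0.01] shift in tool now [ 2.820e+01 -3.000e-01  3.369e+02] shift after turn [ 2.820e+01 -3.000e-01  3.369e+02]
```

Emit:
{"name": "play_rows", "arguments": {"targets": [[0.0025, 0, 0.02, 0, 0, 0, -1], [0.0025, 0, 0.03, 0, 0, 0, -1], [0.0025, 0, 0.035, 0, 0, 0, -1], [0.0025, 0, 0.035, 0, 0, 0, -1], [0.0025, 0, 0.035, 0, 0, 0, -1], [0.0025, 0, 0.035, 0, 0, 0, -1], [0.0025, 0, 0.035, 0, 0, 0, -1], [0.0025, 0, 0.035, 0, 0, 0, -1], [0.0025, 0, 0.035, 0, 0, 0, -1], [0.0025, 0, 0.025, 0, 0, 0, -1], [0.0032, 0, 0.0169, 0, 0, 0, -1], [0, 0, 0, 0, 0, 0, -1], [0, 0, 0, 0, 0, 0, -1]]}}

```text
time: 7.4
position: [0.6262, 0.0343, 0.0961]
orientation: [-1.571, 0.0, -0.024]
force: [0.1, -0.1, -2.1]
gripper_width: 0.269
```

```bash
python3 d.py 626.5 34.5 97 -1.5; python3 - <<'E'
from h import *
cv2.imwrite("pics/w4.png",camera("wrist")[:,:,::-1])
c=calibration("wrist"); s=sensors.read_state(); print(proj(c,s['position']))
E
```

```text
t 7.4 pos [626.2  34.3  96.1] eul [-9.002e+01  1.000e-02 -1.370e+00] w 0.269 F [ 0.1 -0.1 -2.1]
turn [ 0.02  0.13 -0.01] shift in tool now [ 0.3 -0.9  0.2] shift after turn [ 0.3 -0.9  0.2]
[[319.52612112 253.85807289]]
```

View pics/w4.png

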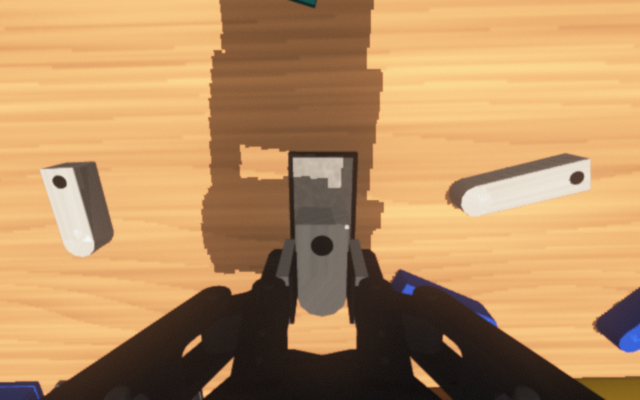

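```bash
python3 - <<'E'
from h import *
c=calibration("wrist")
print((ray(c,[(289.5,152),(357.5,152)],.009)*1000).round(1))
print((ray(c,[(303,224),(348,224)],.114)*1000).round(1))
E
```

```text
[[588.1  12.    9. ]
 [589.3  62.3   9. ]]
[[602.1  27.4 114. ]
 [602.5  46.8 114. ]]
```

Emit:
{"name": "play_rows", "arguments": {"targets": [[0, 0.02, 0, 0, 0, 0, -1], [0, 0.025, 0, 0, 0, 0, -1], [0, 0.02, 0, 0, 0, 0, -1], [0, 0.01, 0, 0, 0, 0, -1], [0, 0.006, 0, 0, 0, 0, -1], [0, 0.003, 0, 0, 0, 0, -1], [0, 0, 0, 0, 0, 0, -1], [0, 0, 0, 0, 0, 0, -1]]}}

```text
time: 8.25
position: [0.6266, 0.0344, 0.0128]
orientation: [-1.571, -0.001, -0.025]
force: [-0.4, -0.2, -2.6]
gripper_width: 0.261
```

```bash
python3 d.py 626.5 34.5 9.6 -1.5
```

```text
t 8.25 pos [626.6  34.4  12.8] eul [-9.001e+01 -8.000e-02 -1.440e+00] w 0.261 F [-0.4 -0.2 -2.6]
turn [0.01 0.06 0.08] shift in tool now [-0.1  3.2  0.1] shift after turn [-0.1  3.2  0.1]
```

Emit:
{"name": "play_rows", "arguments": {"targets": [[0, 0.0015, 0, 0, 0, 0, -1], [0, 0.001, 0, 0, 0, 0, -1], [0, 0.0005, 0, 0, 0, 0, -1], [0, 0, 0, 0, 0, 0, -1]]}}

```text
time: 8.65
position: [0.6263, 0.0346, 0.0096]
orientation: [-1.571, -0.001, -0.025]
force: [-2.3, 0.3, 4.5]
gripper_width: 0.262
```

```bash
python3 d.py 626.5 34.5 9.6 -1.5
```

```text
t 8.65 pos [626.3  34.6   9.6] eul [-9.00e+01 -3.00e-02 -1.43e+00] w 0.262 F [-2.3  0.3  4.5]
turn [0.   0.07 0.03] shift in tool now [ 0.2 -0.  -0.1] shift after turn [ 0.2 -0.  -0.1]
```

The force went from -2.6 N to +4.5 N, so the bolt has touched the floor. Now I'll release slowly and rise.

Emit:
{"name": "play_rows", "arguments": {"targets": [[0, 0, 0, 0, 0, 0, -0.4], [0, 0, 0, 0, 0, 0, -0.3], [0, 0, 0, 0, 0, 0, -0.1], [0, 0, 0, 0, 0, 0, 0.1], [0, 0, 0, 0, 0, 0, 0.1], [0, -0.02, 0, 0, 0, 0, 0.3], [0, -0.03, 0, 0, 0, 0, 1], [0, -0.04, 0, 0, 0, 0, 1], [0, -0.02, 0, 0, 0, 0, 1], [0, 0, 0, 0, 0, 0, 1], [0, 0, 0, 0, 0, 0, 1]]}}

```text
time: 9.75
position: [0.6259, 0.0345, 0.1186]
orientation: [-1.571, 0.0, -0.025]
force: [-0.6, 0.2, -0.0]
gripper_width: 1.001
```

```bash
python3 d.py 626.5 -152 120 1; python3 - <<'E'
from h import *
cv2.imwrite("pics/w5.png",camera("wrist")[:,:,::-1])
E
```

```text
t 9.75 pos [625.9  34.5 118.6] eul [-9.00e+01  3.00e-02 -1.44e+00] w 1.001 F [-0.6  0.2 -0. ]
turn [-0.   -2.44 -0.03] shift in tool now [   5.2   -1.5 -186.5] shift after turn [  -2.7   -1.4 -186.5]
```

View pics/w5.png

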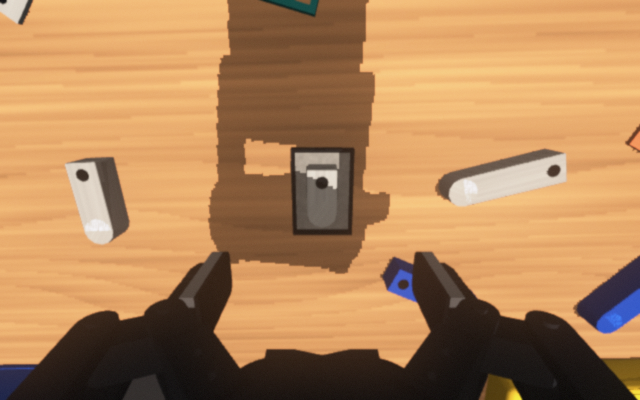

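The short bolt lies centred in its tray, at about (322,195). On to the medium bolt.

Emit:
{"name": "play_rows", "arguments": {"targets": [[-0.0003, 0, -0.02, 0, -2.4, 0, 1], [-0.0003, 0, -0.035, 0, 0, 0, 1], [-0.0003, 0, -0.04, 0, 0, 0, 1], [-0.0003, 0, -0.04, 0, 0, 0, 1], [-0.0003, 0.01, -0.03, 0, 0, 0, 1], [-0.0003, 0.01, -0.0215, 0, 0, 0, 1], [0, 0.01, 0, 0, 0, 0, 1], [0, 0, 0, 0, 0, 0, 1]]}}

```text
time: 10.6
position: [0.6255, -0.1514, 0.0862]
orientation: [-1.568, 0.005, 0.016]
force: [-1.2, 0.6, -0.4]
gripper_width: 1.0
```

```bash
python3 d.py 626.5 -152 7 1; python3 - <<'E'
from h import *
cv2.imwrite("pics/w6.png",camera("wrist")[:,:,::-1])
c=calibration("wrist"); print(proj(c,[.6265,-.152,.024]))
E
```

```text
t 10.6 pos [ 625.5 -151.4   86.2] eul [-89.86   0.27   0.92] w 1.0 F [-1.2  0.6 -0.4]
turn [-0.14 -0.08 -0.27] shift in tool now [ 1.3 79.2 -0.8] shift after turn [ 1.  79.2 -0.6]
[[318.40417242 211.38583661]]
```

View pics/w6.png

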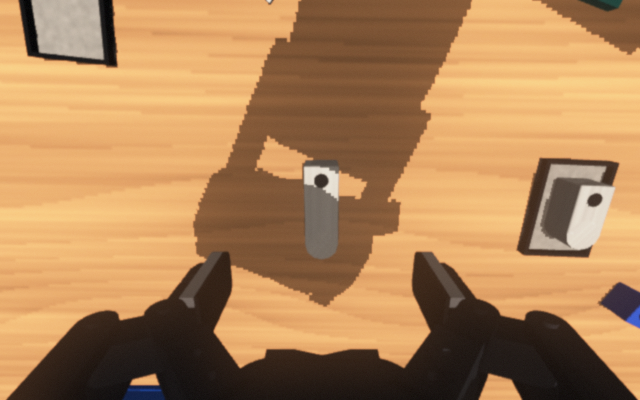

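The medium bolt is centred at (321,212), where (318,211) was predicted. Now grasp it.

Emit:
{"name": "play_rows", "arguments": {"targets": [[0.001, 0.02, 0, 0, 0, 0, 1], [0, 0.02, 0, 0, 0, 0, 1], [0, 0.02, 0, 0, 0, 0, 1], [0, 0.012, 0, 0, 0, 0, 1], [0, 0.0072, 0, 0, 0, 0, 1], [0, 0, 0, 0, 0, 0, 1], [0, 0, 0, 0, 0, 0, 0], [0, 0, 0, 0, 0, 0, -0.5], [0, 0, 0, 0, 0, 0, -1], [0, 0, 0, 0, 0, 0, -1], [0, 0, 0, 0, 0, 0, -1], [0, 0, 0, 0, 0, 0, -1], [0, 0, 0, 0, 0, 0, -1], [0, 0, 0, 0, 0, 0, -1]]}}

```text
time: 12.05
position: [0.628, -0.1521, 0.0105]
orientation: [-1.571, -0.001, 0.017]
force: [-1.3, 0.5, 5.7]
gripper_width: 0.262
```

```bash
python3 d.py 626.5 -152 7 1
```

```text
t 12.05 pos [ 628.  -152.1   10.5] eul [-9.002e+01 -5.000e-02  9.600e-01] w 0.262 F [-1.3  0.5  5.7]
turn [ 0.02 -0.04  0.05] shift in tool now [-1.5  3.5  0.1] shift after turn [-1.5  3.5  0.1]
```

Emit:
{"name": "play_rows", "arguments": {"targets": [[0, -0.005, 0, 0, 0, 0, -1], [0, -0.015, 0, 0, 0, 0, -1], [0, -0.025, 0, 0, 0, 0, -1], [0, -0.025, 0, 0, 0, 0, -1], [0, -0.02, 0, 0, 0, 0, -1], [0, 0, 0, 0, -7, 0, -1], [0, 0, 0, 0, 0, 0, -1], [0, 0, 0, 0, 0, 0, -1]]}}

```text
time: 12.85
position: [0.6272, -0.1518, 0.099]
orientation: [-1.57, 0.002, 0.136]
force: [0.0, 0.6, -3.2]
gripper_width: 0.264
```

```bash
python3 d.py 455.5 320 100 8; python3 - <<'E'
from h import *
cv2.imwrite("pics/w7.png",camera("wrist")[:,:,::-1])
E
```

```text
t 12.85 pos [ 627.2 -151.8   99. ] eul [-89.94   0.09   7.8 ] w 0.264 F [ 0.   0.6 -3.2]
turn [-0.06 -0.2  -0.09] shift in tool now [-1.061e+02 -4.000e-01  4.907e+02] shift after turn [-104.4   -1.   491.1]
```

View pics/w7.png

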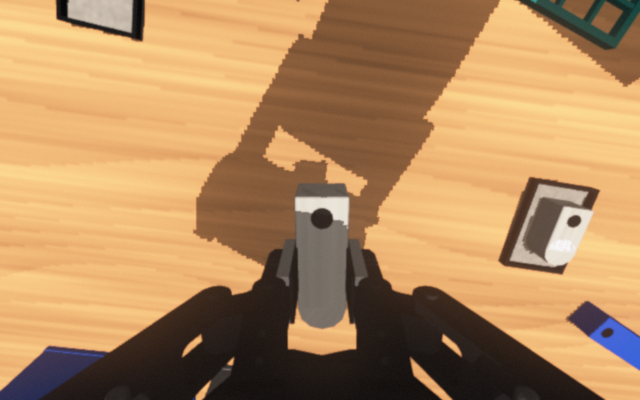

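Emit:
{"name": "play_rows", "arguments": {"targets": [[-0.006, 0, 0.02, 0, -0.2, 0, -1], [-0.007, 0, 0.03, 0, 0, 0, -1], [-0.008, 0, 0.038, 0, 0, 0, -1], [-0.008, 0, 0.038, 0, 0, 0, -1], [-0.008, 0, 0.038, 0, 0, 0, -1], [-0.008, 0, 0.038, 0, 0, 0, -1], [-0.008, 0, 0.038, 0, 0, 0, -1], [-0.008, 0, 0.038, 0, 0, 0, -1], [-0.008, 0, 0.038, 0, 0, 0, -1], [-0.008, 0, 0.038, 0, 0, 0, -1], [-0.008, 0, 0.038, 0, 0, 0, -1], [-0.008, 0, 0.038, 0, 0, 0, -1], [-0.006, 0, 0.03, 0, 0, 0, -1], [-0.0054, 0, 0.031, 0, 0, 0, -1], [0, 0, 0, 0, 0, 0, -1], [0, 0, 0, 0, 0, 0, -1], [0, 0, 0, 0, 0, 0, -1]]}}

```text
time: 14.6
position: [0.4549, 0.3185, 0.0995]
orientation: [-1.571, 0.001, 0.141]
force: [0.1, -0.7, -3.0]
gripper_width: 0.259
```

```bash
python3 d.py 455.5 320 100 8; python3 - <<'E'
from h import *
cv2.imwrite("pics/w8.png",camera("wrist")[:,:,::-1])
E
```

```text
t 14.6 pos [454.9 318.5  99.5] eul [-9.002e+01  4.000e-02  8.070e+00] w 0.259 F [ 0.1 -0.7 -3. ]
turn [ 0.02  0.07 -0.04] shift in tool now [ 0.8 -0.5  1.4] shift after turn [ 0.8 -0.5  1.4]
```

View pics/w8.png

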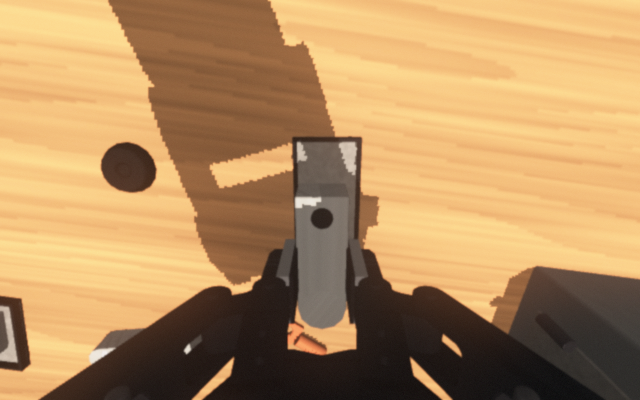

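```bash
python3 - <<'E'
from h import *
from scipy.spatial.transform import Rotation as Ro
c=calibration("wrist"); s=sensors.read_state(); R=Ro.from_euler('xyz',s['orientation'])
for uv,z in [((293,138),.009),((361,138),.009),((296,195),.114),((348,195),.114)]:
    print((R.inv().apply(ray(c,uv,z)[0]-s['position'])*1000).round(1))
E
```

```text
[-47.2  90.7 -20.2]
[-47.2  90.7  30.2]
[-35.8 -14.3 -10.1]
[-35.8 -14.3  12.3]
```

Emit:
{"name": "play_rows", "arguments": {"targets": [[0.0015, 0.02, 0.0027, 0, 0, 0, -1], [0, 0.025, 0, 0, 0, 0, -1], [0, 0.02, 0, 0, 0, 0, -1], [0, 0.01, 0, 0, 0, 0, -1], [0, 0.005, 0, 0, 0, 0, -1], [0, 0.002, 0, 0, 0, 0, -1], [0, 0, 0, 0, 0, 0, -1], [0, 0, 0, 0, 0, 0, -1]]}}

```text
time: 15.45
position: [0.4562, 0.3223, 0.0186]
orientation: [-1.57, -0.001, 0.142]
force: [-0.3, -0.1, -3.4]
gripper_width: 0.258
```

```bash
python3 d.py 456.5 321 13.5 8
```

```text
t 15.45 pos [456.2 322.3  18.6] eul [-8.998e+01 -7.000e-02  8.160e+00] w 0.258 F [-0.3 -0.1 -3.4]
turn [-0.02  0.16  0.07] shift in tool now [ 0.1  5.1 -1.3] shift after turn [ 0.1  5.1 -1.3]
```

Emit:
{"name": "play_rows", "arguments": {"targets": [[0, 0.002, 0, 0, 0, 0, -1], [0, 0.0015, 0, 0, 0, 0, -1], [0, 0.001, 0, 0, 0, 0, -1], [0, 0.0004, 0, 0, 0, 0, -1], [0, 0, 0, 0, 0, 0, -1]]}}

```text
time: 15.95
position: [0.4558, 0.3222, 0.0134]
orientation: [-1.571, -0.0, 0.143]
force: [-2.3, -1.5, 4.6]
gripper_width: 0.261
```

Contact again (-3.4 N to +4.6 N). Release.

Emit:
{"name": "play_rows", "arguments": {"targets": [[0, 0, 0, 0, 0, 0, -0.4], [0, 0, 0, 0, 0, 0, -0.3], [0, 0, 0, 0, 0, 0, -0.1], [0, 0, 0, 0, 0, 0, 0.1], [0, 0, 0, 0, 0, 0, 0.1], [0, -0.02, 0, 0, 0, 0, 0.3], [0, -0.03, 0, 0, 0, 0, 1], [0, -0.04, 0, 0, 0, 0, 1], [0, -0.02, 0, 0, 0, 0, 1], [0, 0, 0, 0, 0, 0, 1], [0, 0, 0, 0, 0, 0, 1]]}}

```text
time: 17.05
position: [0.4556, 0.3221, 0.1225]
orientation: [-1.571, 0.0, 0.142]
force: [0.3, -1.0, -0.9]
gripper_width: 0.996
```

```bash
python3 d.py 616 180.5 120 -76.5; python3 - <<'E'
from h import *
cv2.imwrite("pics/w9.png",camera("wrist")[:,:,::-1])
E
```

```text
t 17.05 pos [455.6 322.1 122.5] eul [-9.00e+01  1.00e-02  8.16e+00] w 0.996 F [ 0.3 -1.  -0.9]
turn [ 1.000e-02  8.466e+01 -1.000e-02] shift in tool now [ 138.7    2.5 -162.9] shift after turn [175.1   2.5 122.9]
```

View pics/w9.png

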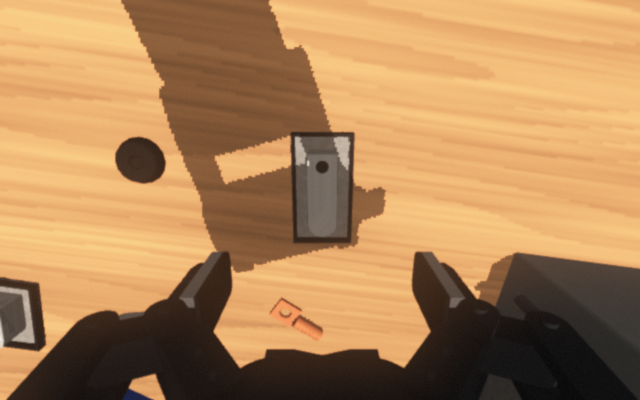

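The medium bolt is centred at (322,195) inside its tray. Next is the long bolt.

Emit:
{"name": "play_rows", "arguments": {"targets": [[0, 0, 0, 0, 8.47, 0, 1], [0, 0, 0, 0, 8.47, 0, 1], [0, 0, 0, 0, 8.47, 0, 1], [0, 0, 0, 0, 8.47, 0, 1], [0, 0, 0, 0, 8.47, 0, 1], [0, 0, 0, 0, 8.47, 0, 1], [0, 0, 0, 0, 8.47, 0, 1], [0, 0, 0, 0, 8.47, 0, 1], [0, 0, 0, 0, 8.47, 0, 1], [0, 0, 0, 0, 8.47, 0, 1], [0.015, 0, 0.012, 0, 0, 0, 1], [0.03, 0, 0.02, 0, 0, 0, 1], [0.035, 0, 0.025, 0, 0, 0, 1], [0.035, 0, 0.025, 0, 0, 0, 1], [0.035, 0.01, 0.025, 0, 0, 0, 1], [0.025, 0.015, 0.016, 0, 0, 0, 1], [0, 0.01, 0, 0, 0, 0, 1], [0, 0, 0, 0, 0, 0, 1], [0, 0, 0, 0, 0, 0, 1], [0, 0, 0, 0, 0, 0, 1]]}}

```text
time: 19.1
position: [0.6157, 0.1816, 0.0884]
orientation: [-1.57, 0.0, -1.334]
force: [-0.3, -0.1, -0.2]
gripper_width: 0.997
```

```bash
python3 d.py 616 180.5 7 -76.5; python3 - <<'E'
from h import *
cv2.imwrite("pics/w10.png",camera("wrist")[:,:,::-1])
c=calibration("wrist"); print(proj(c,[.616,.1805,.024]))
E
```

```text
t 19.1 pos [615.7 181.6  88.4] eul [-89.97   0.   -76.46] w 0.997 F [-0.3 -0.1 -0.2]
turn [-0.03  0.04 -0.  ] shift in tool now [ 1.2 81.4 -0. ] shift after turn [ 1.2 81.4  0. ]
[[320.23705816 213.42976248]]
```

View pics/w10.png

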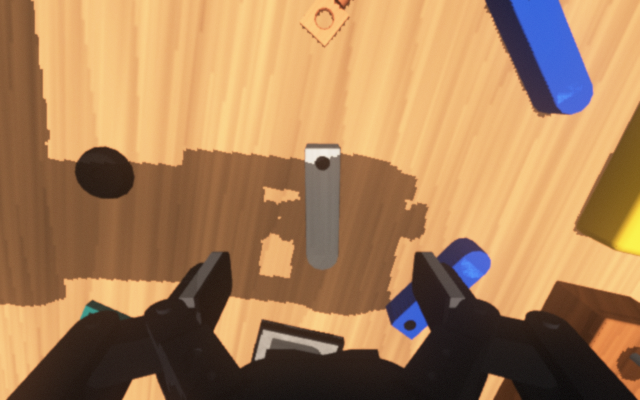

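The long bolt is at (322,210), aligned. A blue bolt near (405,325) is close to the right finger, so I'll check clearance.

```bash
python3 - <<'E'
from h import *
from scipy.spatial.transform import Rotation as Ro
c=calibration("wrist"); s=sensors.read_state(); R=Ro.from_euler('xyz',s['orientation'])
f=lambda P:(R.inv().apply(P-s['position'])*1000).round(1)
print("tail,nose",f(ray(c,[(322,149),(322,271)],.024)))
print("blue",f(ray(c,[(388,312),(412,338),(423,328)],.024)))
# from scene views, blue contour
for n in ["scene","side"]:
    im=cv2.imread(f"pics/{n}0.png"); c=calibration(n); h=cv2.cvtColor(im,cv2.COLOR_BGR2HSV)
    m=((h[...,0]>105)&(h[...,0]<130)&(h[...,1]>150)).astype(np.uint8)
    u,v=(313,276) if n=="scene" else (353,153)
    N,L,S,C=cv2.connectedComponentsWithStats(m)
    i=L[v,u]; cnt=cv2.findContours((L==i).astype(np.uint8),0,1)[0][0]
    for z in (0,.024):
        P=f(ray(c,cnt[:,0],z)); print(n,z,"x",P[:,0].min(),P[:,0].max(),"z",P[:,2].min(),P[:,2].max(), "zmin within |x|<25:",P[np.abs(P[:,0])<25][:,2].min() if (np.abs(P[:,0])<25).any() else None)
E
```

```text
tail,nose [[-44.8  64.6   1.1]
 [ 47.4  64.6   1.2]]
blue [[ 84.2  64.6  53.3]
 [109.4  64.6  74.5]
 [ 99.5  64.6  82.5]]
scene 0 x 33.0 114.0 z 50.8 121.2 zmin within |x|<25: None
scene 0.024 x 29.2 108.3 z 59.0 127.7 zmin within |x|<25: None
side 0 x 18.0 107.1 z 60.2 138.4 zmin within |x|<25: 122.7
side 0.024 x 35.8 122.5 z 45.0 121.0 zmin within |x|<25: None
```

Tail at -44.8 and nose at +47.4 give a length of 92 mm with the centre at +1.2. The blue bolt is well clear of the fingers.

Emit:
{"name": "play_rows", "arguments": {"targets": [[0.001, 0.02, 0.001, 0, 0, 0, 1], [0, 0.02, 0, 0, 0, 0, 1], [0, 0.02, 0, 0, 0, 0, 1], [0, 0.013, 0, 0, 0, 0, 1], [0, 0.0082, 0, 0, 0, 0, 1], [0, 0, 0, 0, 0, 0, 1], [0, 0, 0, 0, 0, 0, 0], [0, 0, 0, 0, 0, 0, -0.5], [0, 0, 0, 0, 0, 0, -1], [0, 0, 0, 0, 0, 0, -1], [0, 0, 0, 0, 0, 0, -1], [0, 0, 0, 0, 0, 0, -1], [0, 0, 0, 0, 0, 0, -1], [0, 0, 0, 0, 0, 0, -1]]}}

```text
time: 20.55
position: [0.6176, 0.1799, 0.0074]
orientation: [-1.57, -0.0, -1.336]
force: [-2.1, -0.3, 5.4]
gripper_width: 0.263
```

Emit:
{"name": "play_rows", "arguments": {"targets": [[0, -0.005, 0, 0, 0, 0, -1], [0, -0.015, 0, 0, 0, 0, -1], [0, -0.025, 0, 0, 0, 0, -1], [0, -0.025, 0, 0, 0, 0, -1], [0, -0.02, 0, 0, 0, 0, -1], [0, -0.01, 0, 0, -7.95, 0, -1], [0, 0, 0, 0, -7.95, 0, -1], [0, 0, 0, 0, -7.95, 0, -1], [0, 0, 0, 0, -7.95, 0, -1], [0, 0, 0, 0, -7.95, 0, -1], [0, 0, 0, 0, -7.95, 0, -1], [0, 0, 0, 0, -7.95, 0, -1], [0, 0, 0, 0, -7.95, 0, -1], [0, 0, 0, 0, -7.95, 0, -1], [0, 0, 0, 0, 0, 0, -1], [0, 0, 0, 0, 0, 0, -1]]}}

```text
time: 22.15
position: [0.6171, 0.1798, 0.1062]
orientation: [-1.571, 0.001, -0.091]
force: [-0.3, 0.4, -4.4]
gripper_width: 0.261
```

```bash
python3 d.py 469 -311.5 108 -5; python3 - <<'E'
from h import *
cv2.imwrite("pics/w11.png",camera("wrist")[:,:,::-1])
E
```

```text
t 22.15 pos [617.1 179.8 106.2] eul [-9.001e+01  7.000e-02 -5.200e+00] w 0.261 F [-0.3  0.4 -4.4]
turn [ 0.01 -0.2  -0.07] shift in tool now [-102.9   -1.6 -502.7] shift after turn [-104.7   -1.8 -502.4]
```

View pics/w11.png

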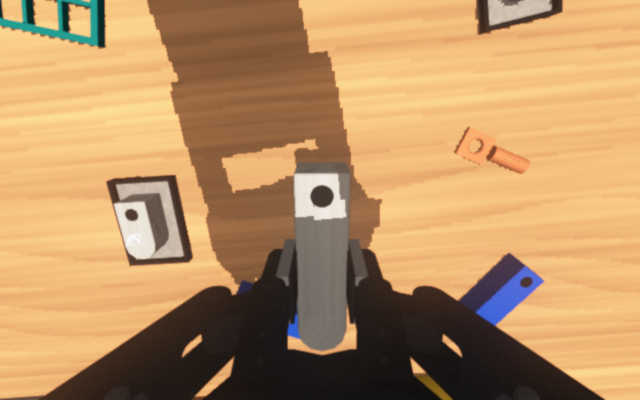

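The long bolt is held straight and level. I'll carry it to the long tray.

Emit:
{"name": "play_rows", "arguments": {"targets": [[-0.005, 0, -0.02, 0, -0.2, 0, -1], [-0.007, 0, -0.03, 0, 0, 0, -1], [-0.008, 0, -0.039, 0, 0, 0, -1], [-0.008, 0, -0.039, 0, 0, 0, -1], [-0.008, 0, -0.039, 0, 0, 0, -1], [-0.008, 0, -0.039, 0, 0, 0, -1], [-0.008, 0, -0.039, 0, 0, 0, -1], [-0.008, 0, -0.039, 0, 0, 0, -1], [-0.008, 0, -0.039, 0, 0, 0, -1], [-0.008, 0, -0.039, 0, 0, 0, -1], [-0.008, 0, -0.039, 0, 0, 0, -1], [-0.008, 0, -0.039, 0, 0, 0, -1], [-0.007, 0, -0.033, 0, 0, 0, -1], [-0.0057, 0, -0.029, 0, 0, 0, -1], [0, 0, 0, 0, 0, 0, -1], [0, 0, 0, 0, 0, 0, -1], [0, 0, 0, 0, 0, 0, -1]]}}

```text
time: 23.9
position: [0.4712, -0.3108, 0.1067]
orientation: [-1.57, 0.0, -0.084]
force: [-0.1, 0.8, -5.4]
gripper_width: 0.265
```

```bash
python3 d.py 469 -311.5 100 -5; python3 - <<'E'
from h import *
cv2.imwrite("pics/w12.png",camera("wrist")[:,:,::-1])
E
```

```text
t 23.9 pos [ 471.2 -310.8  106.7] eul [-8.997e+01  2.000e-02 -4.810e+00] w 0.265 F [-0.1  0.8 -5.4]
turn [-0.03  0.19 -0.02] shift in tool now [-2.1  6.7 -0.9] shift after turn [-2.1  6.7 -0.9]
```

View pics/w12.png

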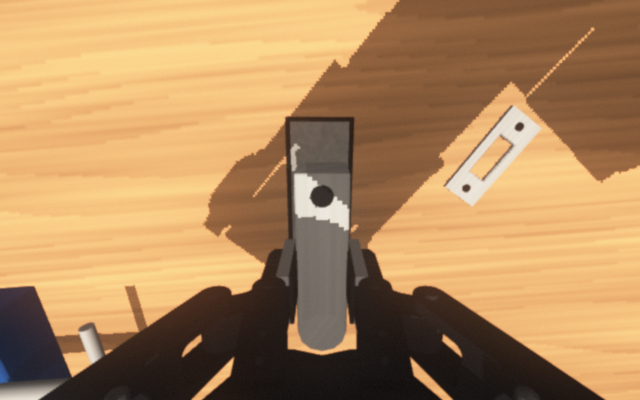

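```bash
python3 - <<'E'
from h import *
from scipy.spatial.transform import Rotation as Ro
c=calibration("wrist"); s=sensors.read_state(); R=Ro.from_euler('xyz',s['orientation'])
for uv,z in [((286,118),.009),((354,118),.009),((296,174),.1235),((348,174),.1235)]:
    print((R.inv().apply(ray(c,uv,z)[0]-s['position'])*1000).round(1))
E
```

```text
[-61.4  97.8 -25.5]
[-61.4  97.8  25.5]
[-45.9 -16.7  -9.5]
[-45.9 -16.7  12. ]
```

Emit:
{"name": "play_rows", "arguments": {"targets": [[-0.0017, 0.02, -0.001, 0, 0.2, 0, -1], [0, 0.025, 0, 0, 0, 0, -1], [0, 0.025, 0, 0, 0, 0, -1], [0, 0.012, 0, 0, 0, 0, -1], [0, 0.006, 0, 0, 0, 0, -1], [0, 0.003, 0, 0, 0, 0, -1], [0, 0.001, 0, 0, 0, 0, -1], [0, 0, 0, 0, 0, 0, -1], [0, 0, 0, 0, 0, 0, -1]]}}

```text
time: 24.85
position: [0.4696, -0.3127, 0.0154]
orientation: [-1.572, -0.001, -0.087]
force: [0.4, -0.2, -4.8]
gripper_width: 0.264
```

```bash
python3 d.py 469.3 -311.6 10.4 -5
```

```text
t 24.85 pos [ 469.6 -312.7   15.4] eul [-9.005e+01 -6.000e-02 -4.990e+00] w 0.264 F [ 0.4 -0.2 -4.8]
turn [0.05 0.01 0.06] shift in tool now [-0.4  5.   1.1] shift after turn [-0.4  5.   1.1]
```

Emit:
{"name": "play_rows", "arguments": {"targets": [[0, 0.002, 0, 0, 0, 0, -1], [0, 0.0015, 0, 0, 0, 0, -1], [0, 0.001, 0, 0, 0, 0, -1], [0, 0.0004, 0, 0, 0, 0, -1], [0, 0, 0, 0, 0, 0, -1]]}}

```text
time: 25.35
position: [0.4692, -0.3125, 0.0103]
orientation: [-1.571, -0.0, -0.087]
force: [-2.2, 1.4, 4.2]
gripper_width: 0.267
```

Touched down gently (+4.2 N). Release and rise.

Emit:
{"name": "play_rows", "arguments": {"targets": [[0, 0, 0, 0, 0, 0, -0.4], [0, 0, 0, 0, 0, 0, -0.3], [0, 0, 0, 0, 0, 0, -0.1], [0, 0, 0, 0, 0, 0, 0.1], [0, 0, 0, 0, 0, 0, 0.1], [0, -0.02, 0, 0, 0, 0, 0.3], [0, -0.03, 0, 0, 0, 0, 1], [0, -0.04, 0, 0, 0, 0, 1], [0, -0.04, 0, 0, 0, 0, 1], [0, -0.03, 0, 0, 0, 0, 1], [0, 0, 0, 0, 0, 0, 1], [0, 0, 0, 0, 0, 0, 1]]}}

```text
time: 26.55
position: [0.4692, -0.3124, 0.1698]
orientation: [-1.571, -0.0, -0.087]
force: [-0.6, 0.7, -0.6]
gripper_width: 0.998
```

```bash
python3 - <<'E'
from h import *
for n in ["wrist","scene","side"]:
    cv2.imwrite(f"pics/{n}_end.png",camera(n)[:,:,::-1])
a=cv2.imread("pics/scene_end.png"); cv2.imwrite("pics/z_end.png",cv2.resize(a[105:305,215:465],(750,600),interpolation=0))
E
```

```text
(no output)
```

View pics/wrist_end.png

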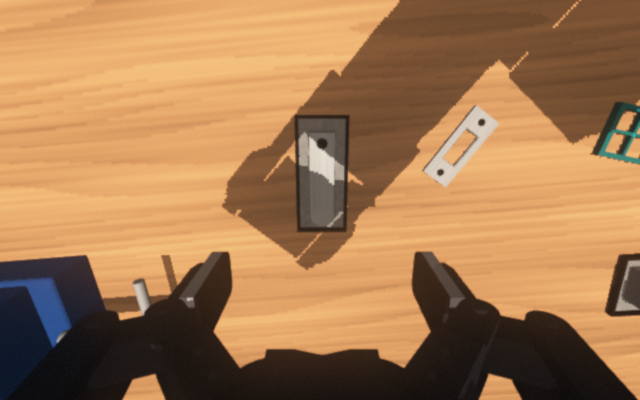

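View pics/z_end.png

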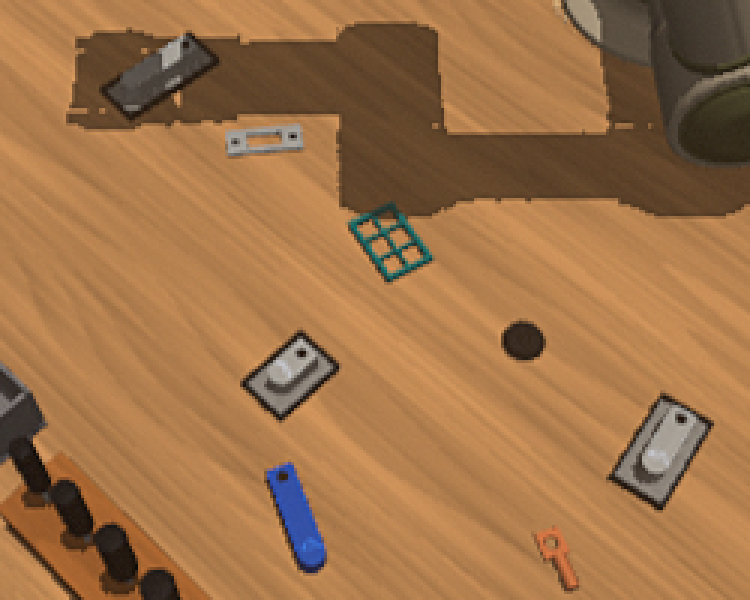

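View pics/side_end.png

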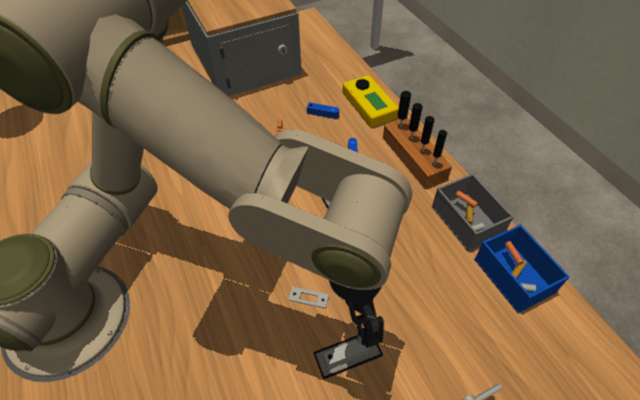

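All three bolts lie inside their trays, hole up, and the bystanders have not moved. Handing in.

```bash
python3 - <<'E'
from cell import ticket
print(ticket.hand_in())
E
```

```text
the job is handed in; nothing more can be done
None
```

I put the three silver deadbolts in their matching trays, in the order short, medium, long, and handed the job in at about 27 s of the 80 s allowed.

- **Placing:** Each bolt was lowered to light contact, reading about 4 to 5 N at the wrist, before I opened the gripper.
- **Final checks:** The last wrist and scene pictures show every bolt lying lengthwise inside its tray, pin hole up. The strike plate, keycap frame, foot pad, ground lug and nearest blue bolt appear where they started. The scene close-up left out the second blue bolt, but the side view shows it in place. The arm was about 0.17 m up, touching nothing.
- **Disagreements:** The scene and side cameras differed by about 4 to 7 mm in y, most on the trays. I used their average and corrected it with the wrist camera. The medium bolt was gripped about 3.5 mm higher than planned, and I raised its release height to match.
- **Not checked:** In the last side picture the arm hid the short and medium trays, so those two rest on the scene picture and the wrist pictures taken just after each placing.

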